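Level the potting shelf and hold the spirit level pressed on it

TASK

The potting shelf must stand level before its housings are filled: lay the spirit level lengthwise on its plate, in the middle of the gap between the two rows of housings, and let go of it, then turn the levelling foot's knob until the bubble stands between its two lines. Finish with the fingers pressing the level straight down on the plate with about ten newtons, the bubble still between the lines, and end the program while still holding it pressed. Leave the housings and the other things on the bench where they are.

Things in the scene. Friction and masses are not known exactly. Their poses are not given: they have to be found in the camera images.
- level: Spirit level: aluminium I-section bar with black end caps, 200 long x 24 wide x 40 mm high, about 0.3 kg, lying on its base on the bench, left or right of the shelf. Origin: centre of the underside; x along its length, y across its width, z up. Either end may point either way.
- vial (a point): Middle of the level's top, 40 mm above its underside. The vial (56 mm long, pale yellow-green, two black lines 20 mm apart, white bubble 14 mm long) is let in here, a little below the top face; from 28 to 98 mm either side of it along the length the top is flat and solid and can be pressed.
- bubble (a joint): Where the bubble stands, from the vial's middle along the level's own +x: 0 is centred, 0.01 is 1 mm; up to 0.03 (3 mm) either way is between the lines. It floats to the higher end, 25 mm (0.25) per degree of slope, stops at 0.20 (20 mm), and needs about 1 s to come to rest.
- lane (a point): Middle of the gap between the two rows of housings, on the top face of the shelf plate, about 70 mm above the bench. y along the gap (the knob lies towards -y), x across it, z normal to the plate. The gap is 92 mm clear between two steel rails 10 mm high and 3 mm thick, which run from -125 to +125 mm in y.
- plate: The shelf plate: dark steel, 360 (y) x 250 (x) x 12 mm, with the rails on it; same axes as the lane point, which lies 90 mm towards -y from and 12 mm above this origin. Origin: on its underside, midway between the two plain feet on which it tilts. The levelling foot is 270 mm from here towards -y; the plate's middle 120 mm.
- knob_grip (a point): Half height, on the axis, of the levelling foot's hand knob: black fluted cylinder, 40 mm diameter, 26 mm high, on an upright spindle through the plate, 180 mm from the lane point towards -y. About 98 mm above the bench, 28 mm above the plate. It can be gripped across any diameter. It keeps its height as it turns.
- knob_top (a point): Middle of the knob's top, 13 mm above its half height. Turned clockwise seen from above, the knob raises its end of the plate by 6 mm a turn (about 5 mm of bubble travel per radian). At the start that end is 1.2 to 2.6 mm too low: 1.3 to 2.7 rad clockwise. It is stiff (0.12 N m) and stays where it is left.
- housing1: Open black potting housing with a power module inside, 60 x 110 x 36 mm high, 0.25 kg, loose on the plate in the row nearest the robot, at the end near the knob; its 110 mm side lies along the gap and its wall 55 mm from the gap's middle line. Origin: centre of the underside. All four are alike. Leave alone.
- housing2: As housing1: same row, the end away from the knob. Leave alone.
- housing3: As housing1: the row away from the robot, end near the knob. Leave alone.
- housing4: As housing1: the row away from the robot, end away from the knob. Leave alone.
- heatsink: Finned aluminium heat-sink bar, 170 x 40 x 28 mm, lying on the bench on the other side of the shelf from the level. Origin: centre of the underside, x along its length. Leave alone.
- supply: Open-frame power supply board, 80 x 150 x 45 mm, left rear of the bench. Origin: centre of the underside. Leave alone.
- hardener: White jar with black cap, 60 mm in diameter, 90 mm high, right rear of the bench. Origin: centre of the underside. Leave alone.
- driver: Screwdriver lying on the bench behind the shelf, across the robot's view. Leave alone.
Things that resemble listed ones, but are neither listed nor needed, are in the scene too. Leave any purple look-alike of the level alone.

How it is judged:
On the way, in this order (a step that is already met when the one before it is completed fails the run):
1. the level lies on the plate, along the middle of the gap, let go (x of level in the frame of lane between -0.025 and 0.025 m and y of level in the frame of lane between -0.04 and 0.04 m and z of level in the frame of lane below 0.004 m and angle between the x axis of level and the y axis of lane, either way round below 0.14 rad and angle between the z axis of level and the z axis of lane, either way round below 0.03 rad and contact force between the fingers and level below 0.1 N and linear speed of level below 0.02 m/s), for 0.2 s.
2. the foot is turned until the plate is level and the bubble stands between its lines (value of joint bubble between -0.03 and 0.03 rad and angle between lane's own z axis and vertical below 0.0035 rad and z of level in the frame of lane below 0.004 m), for 0.5 s.
At the end, for the whole second after the job is handed in: Level on the plate within 25 mm across and 40 mm along of the gap's middle and 8 degrees of its line; plate level within 0.2 degrees; bubble within 3 mm of the middle; fingers pressing so that the level bears on the plate with 7 to 30 N (its own 3 N included), kept up (all of step 2 and x of level in the frame of lane between -0.025 and 0.025 m and y of level in the frame of lane between -0.04 and 0.04 m and angle between the x axis of level and the y axis of lane, either way round below 0.14 rad and contact force between level and plate between 7 and 30 N and contact force between the fingers and level above 3 N and linear speed of level below 0.01 m/s); the arm keeps its last pose, push and grip.
It fails at once if a housing is pushed more than 25 mm or tipped (distance of any of housing1, housing2, housing3, housing4 from where it was at the start of the episode above 0.025 m or angle between any of housing1, housing2, housing3, housing4's own z axis and vertical above 0.3 rad).
It fails at once if another thing on the bench is moved more than 30 mm (distance of any of heatsink, supply, hardener, driver from where it was at the start of the episode above 0.03 m).
It fails at once if the level is banged or forced on the plate with more than 60 N (contact force between level and plate above 60 N).
It also fails if it takes over 72 s, if anything falls off the work surface, if the arm or the gripper's body presses on something with over 40 N, if the wrist force passes 120 N, or if a joint passes its speed limit or range.

ROBOT

A 7-joint arm with a two-finger parallel gripper is mounted at the origin on the work surface. World frame = base frame: x ahead of the robot, y to its left, z up, the work surface at z = 0. Lengths are in m, angles in rad, forces in N, time in s.
With the tool pointing down it reaches from about 0.425 to 0.875 m from the base axis. Payload 4.7 kg.
Tool frame: the origin (TCP) lies on the front face of the gripper's body, between the roots of the fingers; the fingertips stand 70 mm ahead of it and the grasp point (between the pads) lies 51 mm ahead of it (robot.finger_overhang is the z of the fingertips in the tool frame, in m); z points along the fingers, y is the direction in which the jaws open and shut (so a half turn about z gives the same grasp; the last joint's range is limited). The gripper opens to 87 mm and grips with 3 to 60 N. Pads are 19 mm wide; open, the fingers measure 117 mm over their backs; the gripper's body (75 mm by 190 mm) begins 51 mm behind the grasp point.
Start: joints at [1.179, 0.321, -0.07, 1.45, 0.023, 1.371, -0.057], TCP at [0.257, -0.597, 0.292] pointing down, gripper open.
Joint ranges: [-2.86, 2.86], [-0.3, 2.09], [-1.38, 1.24], [0.06, 2.45], [-1.56, 4.7], [0.09, 2.05], [-2.69, 2.69]. Speed limits (rad/s): [2.57, 2.57, 3.14, 3.14, 3.14, 3.14, 3.14].

INTERFACE

Orientations are given as a unit quaternion [x, y, z, w].
In Python, from cell import robot gives the robot as it stands. The module is installed in compiled form; this text tells all that it offers.
- The arm moves only by the shell command python3 -m inch 'ROWS' [OPENING] [FORCE]. ROWS is a JSON object of lists of equal length, an entry for each row: "offset": the shift along the tool's x, y, z in m, a list of three; "yaw": the turn about the tool's z in degrees. A call has 1 to 12 rows; each row shifts and turns the commanded pose from where the row before left it, along the tool's axes as they then stand; what a row does not reach is not made up. A row lasts 1/8 s, in which the tool goes at most 62.5 mm and 10.7 degrees, less where a joint would pass 70% of its speed; a pose out of reach is approached as far as the arm can. A call with a gripper value outside its range is refused whole. OPENING is the opening, from -1 (shut) to 1 (fully open), set as the call begins (- or left out, the last holds). The fingers move at their own pace and stop on an object; FORCE is the grip in N (left out, the last holds). Time passes only in rows, so rows that do not move let the fingers close. It gives the time, the measured TCP pose, the force and the opening at its end, in the units of the state.
- robot.observe(): the state, without advancing time (a new reading comes with each control period).
- robot.read_camera(name): name is "scene" or "top" or "wrist"; returns a dict with "img" (420x560x3 uint8, blue, green, red), "K" (3x3 intrinsics, pixels), "origin" and "rotation" of the camera in the world; the wrist camera has in their place "mount" (4x4, takes a point from camera to tool coordinates, whose origin is the TCP and whose axes are the flange's). Camera axes: x right, y down, z forward; pixel columns grow to the right and rows downward; lengths in m; the calibration is good to about 2 mm. A picture is of the moment at which its call begins: read the wrist's pose just before it. There is no depth.
- robot.finish_job(): hands the job in, once; it reports no verdict.
The state is a dict: "time": time; "joints": joint angles; "dq": joint speeds; "tau": joint torques, N m; "position": TCP position; "tool_rot": TCP orientation; "contact_force": force on the tool from outside, world axes, zero at the start; "wrist_torque": the same for the moment, N m; "width": opening from 0.0 (shut) to 1.0 (fully open).
Only numpy, scipy, OpenCV 4.12 (cv2) and the standard library are available. Lean on these libraries where they do the work, as an engineer would, in place of code of your own. Each camera call takes 0.05 s, during which the arm holds its last target.

## Working session

There is one attempt and no reset: what is moved stays moved. The work goes in short steps, Python scripts to look and compute and a shell command to move; the robot and the scene stay as the last step left them, time stands still between calls to the robot, and variables do not carry over. Pictures are saved under pics/ and viewed, and the job is handed in when it is done.

```bash
mkdir -p pics; cat > h.py <<'E'
import numpy as np, cv2
from cell import robot
from scipy.spatial.transform import Rotation as R
def st():
    s=robot.observe(); return s
def cam(n):
    s=robot.observe(); c=robot.read_camera(n)
    if 'mount' in c:
        T=np.eye(4);T[:3,:3]=R.from_quat(s['tool_rot']).as_matrix();T[:3,3]=s['position']
        M=T@np.array(c['mount']);c['origin']=M[:3,3];c['rotation']=M[:3,:3]
    return c
def pix2w(c,u,v,z):
    K=np.array(c['K']);d=np.array(c['rotation'])@np.linalg.inv(K)@[u,v,1];o=np.array(c['origin'])
    return o+d*(z-o[2])/d[2]
def w2pix(c,p):
    q=np.array(c['rotation']).T@(np.array(p)-c['origin']);q=np.array(c['K'])@q;return q[:2]/q[2]
E
python3 - <<'E'
from h import *
s=st();print({k:np.round(v,3).tolist() for k,v in s.items()})
print(R.from_quat(s['tool_rot']).as_matrix().round(3))
for n in('scene','top','wrist'):
    c=cam(n);cv2.imwrite(f'pics/{n}0.png',c['img']);print(n,np.round(c['K'],1).tolist(),np.round(c['origin'],3),np.round(c['rotation'],3).tolist())
    np.savez(f'{n}0.npz',**{k:np.array(c[k]) for k in('K','origin','rotation')})
E
```

```text
{'time': 0.0, 'joints': [1.179, 0.322, -0.07, 1.452, 0.023, 1.371, -0.057], 'dq': [0.0, -0.0, -0.001, 0.001, -0.0, -0.0, 0.001], 'tau': [0.0, -49.129, -0.404, -31.253, -0.064, 0.044, 0.0], 'position': [0.256, -0.597, 0.291], 'tool_rot': [0.979, 0.202, -0.0, -0.001], 'contact_force': [-1.029, 0.043, -0.344], 'wrist_torque': [-0.018, 0.035, -0.028], 'width': 1.002}
[[ 0.919  0.395 -0.001]
 [ 0.395 -0.919  0.002]
 [-0.    -0.002 -1.   ]]
scene [[469.5, 0.0, 278.0], [0.0, 469.5, 212.8], [0.0, 0.0, 1.0]] [ 1.47  -0.376  0.859] [0.748, 0.502, -0.24, -0.363]
top [[485.6, 0.0, 277.7], [0.0, 485.6, 215.1], [0.0, 0.0, 1.0]] [ 0.323 -0.006  1.377] [-0.704, 0.705, -0.058, 0.059]
wrist [[338.5, 0.0, 278.8], [0.0, 338.5, 210.4], [0.0, 0.0, 1.0]] [ 0.323 -0.569  0.385] [[0.395, -0.886, -0.243], [-0.919, -0.381, -0.101], [-0.003, 0.263, -0.965]]
```

```bash
sed -i "s/^    return c$/    elif len(c['rotation'])==4: c['rotation']=R.from_quat(c['rotation']).as_matrix()\n    return c/" h.py; cat h.py | head -14 | tail -6
```

```text
T=np.eye(4);T[:3,:3]=R.from_quat(s['tool_rot']).as_matrix();T[:3,3]=s['position']
        M=T@np.array(c['mount']);c['origin']=M[:3,3];c['rotation']=M[:3,:3]
    elif len(c['rotation'])==4: c['rotation']=R.from_quat(c['rotation']).as_matrix()
    return c
def pix2w(c,u,v,z):
    K=np.array(c['K']);d=np.array(c['rotation'])@np.linalg.inv(K)@[u,v,1];o=np.array(c['origin'])
```

View pics/top0.png

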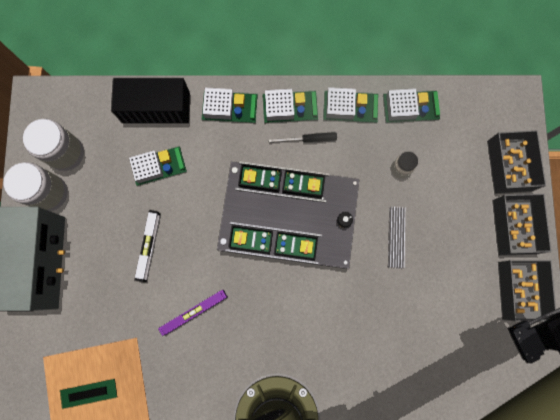

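View pics/scene0.png

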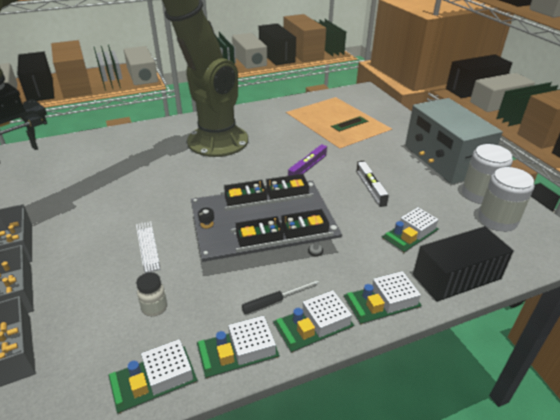

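View pics/wrist0.png

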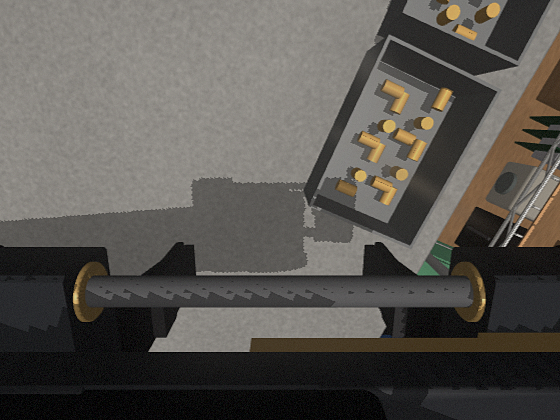

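Candidates for the level: the silver-white bar with the yellow vial at top-image pixel (148,246), the purple look-alike at (193,312), and the finned heat sink at (397,237). I choose the silver bar with black ends and check it in a close crop.

```bash
python3 - <<'E'
from h import *
c=cam('top');im=c['img']
a=cv2.resize(im[200:290,120:180],None,fx=6,fy=6,interpolation=cv2.INTER_CUBIC)
b=cv2.resize(im[150:280,210:370],None,fx=4,fy=4,interpolation=cv2.INTER_CUBIC)
cv2.imwrite('pics/lv.png',a);cv2.imwrite('pics/pl.png',b)
for n,u,v,z in [('lvtop',154,212,.04),('lvbot',141,280,.04),('lvmid',148,246,.04),('knob',345,219,.111),('heat',397,237,.03)]:print(n,pix2w(c,u,v,z).round(4))
E
```

```text
lvtop [0.5559 0.3409 0.04  ]
lvbot [0.3675 0.3687 0.04  ]
lvmid [0.4606 0.3536 0.04  ]
knob [ 0.5241 -0.1824  0.111 ]
heat [ 0.486  -0.3375  0.03  ]
```

View pics/lv.png

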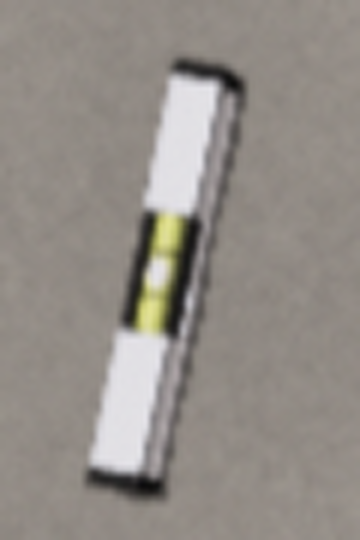

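View pics/pl.png

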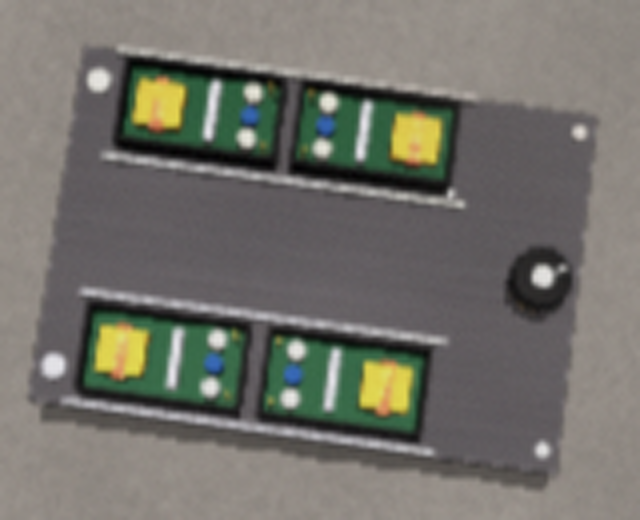

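The crop shows a silver I-bar with black end caps and a yellow-green vial centred at about (146,245), so it is the real level. Next I work out the poses.

```bash
cat >> h.py <<'E'
def goal(x,y,z,deg):
    # offset in current tool axes to reach TCP (x,y,z), and yaw so that tool y axis heading (mod 180) = deg
    s=st();M=R.from_quat(s['tool_rot']).as_matrix();d=np.array([x,y,z])-s['position']
    ydir=np.degrees(np.arctan2(M[1,1],M[0,1])); # yaw + (about down) decreases heading
    yaw=(ydir-deg+90)%180-90
    print('pos',np.round(s['position'],4),'yhead',ydir.round(2),'toolz',M[:,2].round(4),'| tool offset',(M.T@d).round(4),'yaw',yaw.round(2),'q7',round(s['joints'][6],3))
E
python3 - <<'E'
from h import *
c=cam('top')
f=lambda u,v,z,o=(210,150),k=4:pix2w(c,o[0]+u/k,o[1]+v/k,z)
A,B,C,D=[f(*p,.079) for p in((104,155),(464,205),(82,292),(446,341))]
lane=(A+B+C+D)/4;k=f(542,276,.111)
dy=(A-B+C-D);print('lane',lane.round(4),'knob',k.round(4),'railhead',np.degrees(np.arctan2(dy[1],dy[0])).round(2),'dist',np.linalg.norm((lane-k)[:2]).round(4),'head knob->lane',np.degrees(np.arctan2(*(lane-k)[[1,0]])).round(2))
p=f(197,70,.04,(120,200),6);q=f(120,480,.04,(120,200),6);m=f(157,272,.04,(120,200),6)
print('level',p.round(4),q.round(4),((p+q)/2).round(4),m.round(4),np.degrees(np.arctan2(*(p-q)[[1,0]])).round(2),np.linalg.norm(p-q))
L=(p+q+m)/3;h=np.degrees(np.arctan2(*(p-q)[[1,0]]))
goal(L[0],L[1],0.2,h+90)
E
```

```text
lane [ 0.5488 -0.0067  0.079 ] knob [ 0.5241 -0.1837  0.111 ] railhead 82.02 dist 0.1787 head knob->lane 82.06
level [0.5569 0.3442 0.04  ] [0.3675 0.3715 0.04  ] [0.4622 0.3579 0.04  ] [0.4625 0.3588 0.04  ] -8.18 0.19132995048296242
pos [ 0.2565 -0.5971  0.2917] yhead -66.75 toolz [-4.e-04  8.e-04 -1.e+00] | tool offset [ 0.5662 -0.7963  0.0924] yaw 31.43 q7 -0.057
```

```bash
python3 - <<'E'
from h import *
goal(.55,-.1,0.25,82)
E
```

```text
pos [ 0.2565 -0.5971  0.2917] yhead -66.75 toolz [-4.e-04  8.e-04 -1.e+00] | tool offset [ 0.4659 -0.3408  0.042 ] yaw 31.25 q7 -0.057
```

```bash
python3 -m inch '{"offset":[[0.0466,-0.0341,0.004],[0.0466,-0.0341,0.004],[0.0466,-0.0341,0.004],[0.0466,-0.0341,0.004],[0.0466,-0.0341,0.004],[0.0466,-0.0341,0.004],[0.0466,-0.0341,0.004],[0.0466,-0.0341,0.004],[0.0466,-0.0341,0.004],[0.0466,-0.0341,0.004]],"yaw":[0,0,0,0,0,0,0,0,0,0]}'
python3 -m inch '{"offset":[[0,0,0],[0,0,0],[0,0,0],[0,0,0],[0,0,0],[0,0,0],[0,0,0],[0,0,0],[0,0,0],[0,0,0],[0,0,0],[0,0,0]],"yaw":[-10.6,-10.6,-10.6,-10.6,-10.6,-10.6,-10.6,-10.6,-10.6,-10.6,-10.6,-10.6]}' 0 20
python3 - <<'E'
from h import *
goal(.4624,.3582,0.16,81.8)
E
```

```text
time: 1.5
position: [0.5508, -0.0985, 0.2523]
tool_rot: [0.98, 0.201, 0.0, 0.0]
contact_force: [0.7, -1.5, 0.0]
width: 0.998
time: 3.0
position: [0.55, -0.1, 0.2522]
tool_rot: [0.252, 0.968, -0.0, -0.0]
contact_force: [-0.9, 0.3, -0.2]
width: 0.504
pos [ 0.55   -0.1     0.2522] yhead 60.8 toolz [-1.e-04 -2.e-04 -1.e+00] | tool offset [0.3    0.3573 0.0921] yaw -21.0 q7 1.079
```

```bash
python3 -m inch '{"offset":[[0.0375,0.0447,0.01],[0.0375,0.0447,0.01],[0.0375,0.0447,0.01],[0.0375,0.0447,0.01],[0.0375,0.0447,0.01],[0.0375,0.0447,0.01],[0.0375,0.0447,0.01],[0.0375,0.0447,0.01],[0,0,0.01],[0,0,0]],"yaw":[0,0,0,0,0,0,0,0,-10.5,-10.5]}'
python3 - <<'E'
from h import *
goal(.4624,.3582,0.16,81.8)
c=cam('wrist');cv2.imwrite('pics/w1.png',c['img'])
c=cam('top');cv2.imwrite('pics/t1.png',c['img'])
c=cam('wrist');print([w2pix(c,p).round(1).tolist() for p in((.4624,.3582,.04),(.5569,.3442,.04),(.3675,.3715,.04))])
E
```

```text
time: 4.25
position: [0.4643, 0.36, 0.1612]
tool_rot: [0.07, 0.998, -0.001, -0.001]
contact_force: [-0.3, -1.0, 0.3]
width: 0.5
pos [0.4643 0.36   0.1612] yhead 81.96 toolz [-1.6e-03 -9.0e-04 -1.0e+00] | tool offset [ 0.0016 -0.002   0.0012] yaw 0.16 q7 0.419
[[276.4, 225.0], [276.8, 347.9], [274.5, 71.1]]
```

View pics/w1.png

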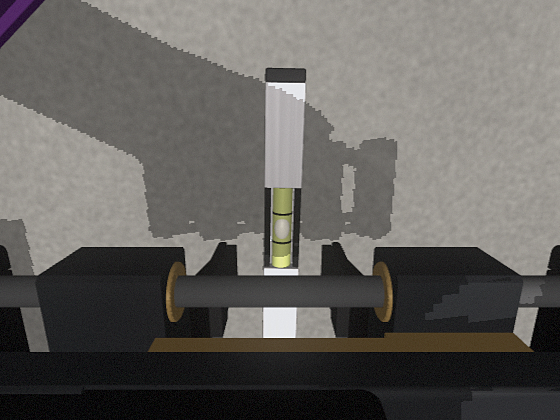

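The wrist view shows the level upright in the image: far cap at (285,75), vial at (283,228), jaws either side.

```bash
python3 - <<'E'
from h import *
c=cam('wrist')
for u,v in((285,70),(282.5,228)):print(pix2w(c,u,v,.04).round(4))
a,b=pix2w(c,285,70,.04),pix2w(c,282.5,228,.04);h=np.degrees(np.arctan2(*(b-a)[[1,0]]));print(h)
goal(b[0],b[1],.077,82)
goal(.4624,.3582,.077,82)
E
```

```text
[0.3681 0.378  0.04  ]
[0.4655 0.3618 0.04  ]
-9.449269587321751
pos [0.4657 0.3588 0.1622] yhead 81.22 toolz [-2.e-04  0.e+00 -1.e+00] | tool offset [0.0006 0.0029 0.0852] yaw -0.78 q7 0.41
pos [0.4657 0.3588 0.1622] yhead 81.22 toolz [-2.e-04  0.e+00 -1.e+00] | tool offset [ 0.0031 -0.0011  0.0852] yaw -0.78 q7 0.41
```

```bash
python3 -m inch '{"offset":[[0.002,0.001,0.04],[0,0,0.03],[0,0,0.015],[0,0,0]],"yaw":[0,0,0,0]}'
python3 -m inch '{"offset":[[0,0,0],[0,0,0],[0,0,0],[0,0,0],[0,0,0]],"yaw":[0,0,0,0,0]}' -1 30
python3 - <<'E'
from h import *
goal(.5488,-.0067,.25,-8)
E
```

```text
time: 4.95
position: [0.4635, 0.3599, 0.0768]
tool_rot: [0.075, 0.997, -0.0, -0.0]
contact_force: [0.1, 0.7, 0.5]
width: 0.498
time: 5.58
position: [0.4642, 0.361, 0.0782]
tool_rot: [0.075, 0.997, 0.001, 0.001]
contact_force: [-0.5, 0.6, 6.3]
width: 0.273
pos [0.4642 0.361  0.0782] yhead 81.44 toolz [ 0.0014  0.001  -1.    ] | tool offset [-0.1386 -0.3508 -0.1721] yaw 89.44 q7 0.342
```

```bash
python3 -m inch '{"offset":[[0,0,-0.02],[0,0,-0.05],[0,0,-0.05],[-0.02,-0.05,-0.02],[-0.02,-0.05,0],[-0.02,-0.05,0],[-0.02,-0.05,0],[-0.02,-0.05,0],[-0.02,-0.05,0],[-0.018,-0.05,0],[0,0,0]],"yaw":[0,0,0,0,0,0,0,0,0,0,0]}'
python3 -m inch '{"offset":[[0,0,0],[0,0,0],[0,0,0],[0,0,0],[0,0,0],[0,0,0],[0,0,0],[0,0,0],[0,0,0],[0,0,0],[0,0,0]],"yaw":[9.9,9.9,9.9,9.9,9.9,9.9,9.9,9.9,9.9,0,0]}'
python3 - <<'E'
from h import *
goal(.5488,-.0067,.17,-8)
for n in('top','wrist','scene'):
    c=cam(n);cv2.imwrite(f'pics/{n}2.png',c['img'] if n!='top' else cv2.resize(c['img'][130:290,190:390],None,fx=4,fy=4,interpolation=cv2.INTER_CUBIC))
E
```

```text
time: 6.95
position: [0.5481, -0.0127, 0.217]
tool_rot: [0.079, 0.997, -0.001, -0.001]
contact_force: [-0.2, -0.3, -2.4]
width: 0.271
time: 8.32
position: [0.5478, -0.0057, 0.2173]
tool_rot: [0.751, 0.66, -0.0, -0.0]
contact_force: [-0.1, 0.1, -2.6]
width: 0.272
pos [ 0.5478 -0.0057  0.2173] yhead -7.43 toolz [-4.e-04  0.e+00 -1.e+00] | tool offset [-0.0009  0.0012  0.0473] yaw 0.57 q7 -0.289
```

View pics/wrist2.png

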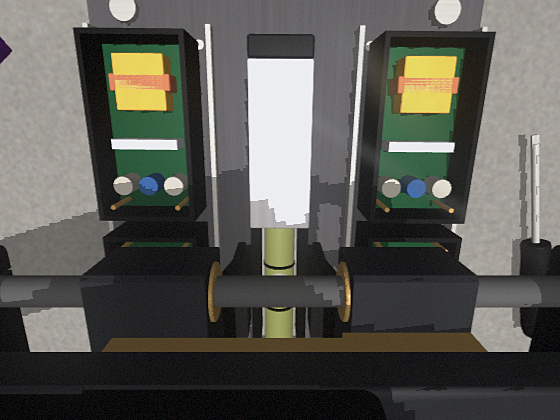

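View pics/scene2.png

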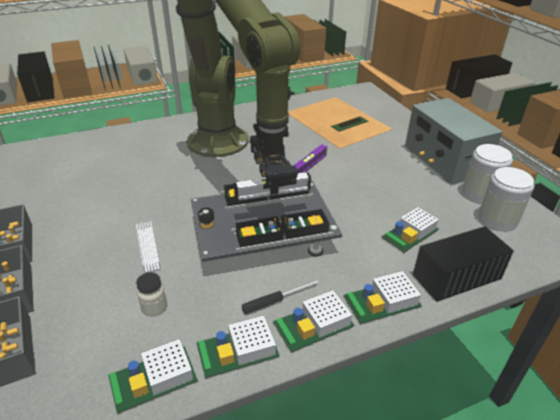

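```bash
python3 -m inch '{"offset":[[-0.001,0.003,0.03],[0,0,0.025],[0,0,0.01],[0,0,0],[0,0,0]],"yaw":[0,0.5,0,0,0]}'
python3 -m inch '{"offset":[[0,0,0.002],[0,0,0.001],[0,0,0.001],[0,0,0]],"yaw":[0,0,0,0]}'
```

```text
time: 9.1
position: [0.5517, -0.0076, 0.1533]
tool_rot: [0.755, 0.655, 0.001, 0.001]
contact_force: [0.7, -0.4, -1.7]
width: 0.273
time: 9.6
position: [0.5509, -0.0077, 0.1482]
tool_rot: [0.756, 0.655, -0.0, 0.0]
contact_force: [1.1, -0.2, -2.6]
width: 0.272
```

```bash
python3 -m inch '{"offset":[[0,0,0.001],[0,0,0]],"yaw":[0,0]}'; python3 -m inch '{"offset":[[0,0,0.001],[0,0,0]],"yaw":[0,0]}'
```

```text
time: 9.85
position: [0.5511, -0.0078, 0.1476]
tool_rot: [0.756, 0.655, -0.0, 0.0]
contact_force: [-1.2, -0.8, 1.0]
width: 0.273
time: 10.1
position: [0.5511, -0.0077, 0.1475]
tool_rot: [0.756, 0.655, -0.0, 0.0]
contact_force: [-3.7, -1.2, 8.5]
width: 0.275
```

```bash
python3 -m inch '{"offset":[[0,0,0],[0,0,0],[0,0,0]],"yaw":[0,0,0]}' 0
python3 -m inch '{"offset":[[0,0,-0.02],[0,0,-0.04],[0,0,-0.04],[0,0,-0.04],[0,0,0],[0,0,0],[0,0,0],[0,0,0]],"yaw":[0,0,0,0,0,0,0,0]}'
python3 - <<'E'
from h import *
goal(.5241,-.1837,.27,-8)
for n in('top','wrist'):
    c=cam(n);cv2.imwrite(f'pics/{n}3.png',c['img'] if n!='top' else cv2.resize(c['img'][130:290,190:390],None,fx=4,fy=4,interpolation=cv2.INTER_CUBIC))
E
```

```text
time: 10.48
position: [0.551, -0.0076, 0.1461]
tool_rot: [0.756, 0.655, 0.0, -0.0]
contact_force: [-0.2, -0.6, 0.1]
width: 0.473
time: 11.48
position: [0.5505, -0.0077, 0.2853]
tool_rot: [0.756, 0.655, -0.001, -0.001]
contact_force: [0.3, 1.2, -0.2]
width: 0.501
pos [ 0.5505 -0.0077  0.2853] yhead -8.14 toolz [-1.7e-03  3.0e-04 -1.0e+00] | tool offset [-0.178  -0.0012  0.0153] yaw -0.14 q7 -0.267
```

View pics/wrist3.png

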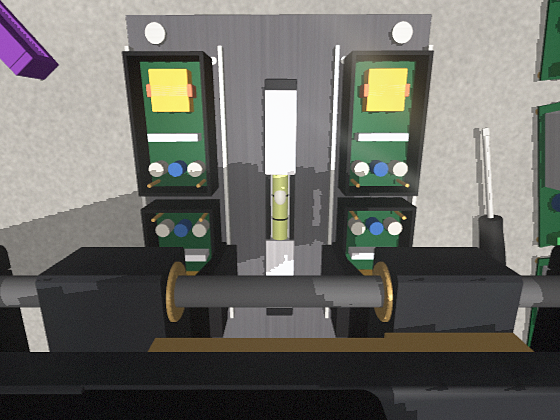

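View pics/top3.png

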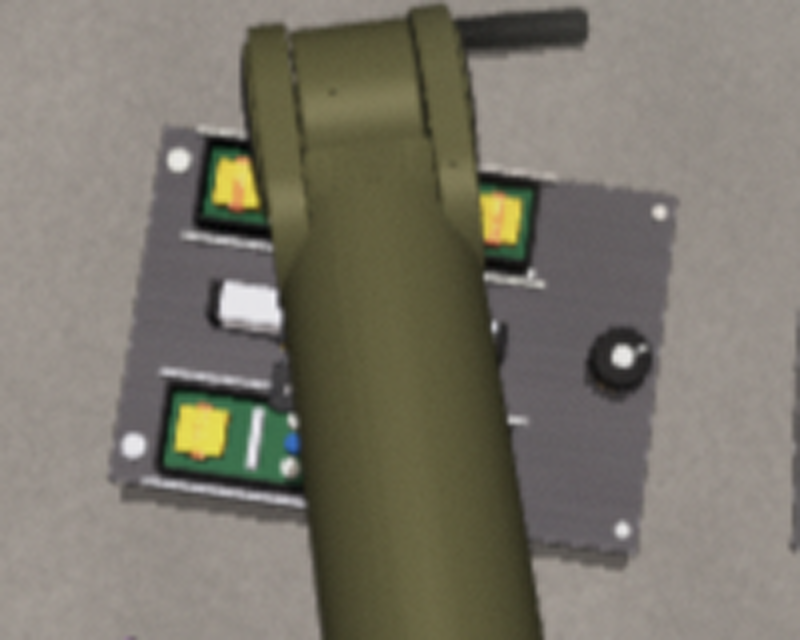

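The level lies straight in the gap, centred between the rails (columns 221/337, level at 280). The bubble stands near (280,197). Crop to measure.

```bash
cat > bub.py <<'E'
import cv2,sys
im=cv2.imread(sys.argv[1]);a=[int(x) for x in sys.argv[3:7]]
cv2.imwrite(sys.argv[2],cv2.resize(im[a[1]:a[3],a[0]:a[2]],None,fx=int(sys.argv[7]),fy=int(sys.argv[7]),interpolation=cv2.INTER_CUBIC))
E
python3 bub.py pics/wrist3.png pics/b3.png 250 165 310 250 7
```

```text
(no output)
```

View pics/b3.png

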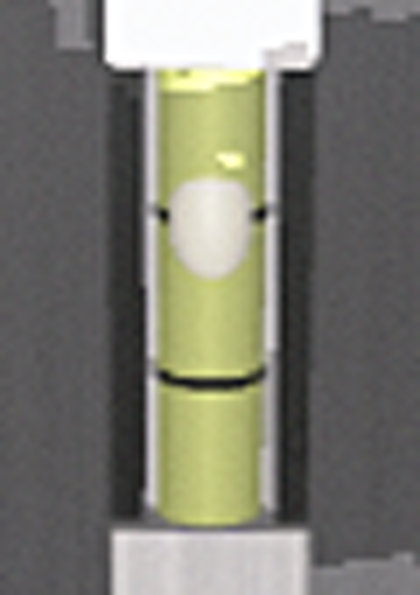

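Lines at crop rows ~215/380 and bubble centre at 228: bubble about 8.5 mm off towards the far (+y) end, as expected with the knob end low, so about 1.7 rad (97°) clockwise. Go to the knob.

```bash
python3 -m inch '{"offset":[[-0.045,0,0.004],[-0.045,0,0.004],[-0.045,0,0.004],[-0.043,-0.001,0.004],[0,0,0.05],[0,0,0],[0,0,0]],"yaw":[0,0,0,0,0,0,0]}' 0.6 40
python3 - <<'E'
from h import *
goal(.5241,-.1837,.149,-8)
c=cam('wrist');cv2.imwrite('pics/w4.png',c['img'])
c=cam('scene');cv2.imwrite('pics/s4.png',cv2.resize(c['img'][100:300,150:400],None,fx=3,fy=3,interpolation=cv2.INTER_CUBIC))
E
```

```text
time: 12.45
position: [0.5255, -0.1829, 0.2214]
tool_rot: [0.755, 0.656, 0.0, 0.0]
contact_force: [-0.2, -0.8, 0.5]
width: 0.801
pos [ 0.5255 -0.1829  0.2214] yhead -8.06 toolz [ 1.1e-03  1.0e-04 -1.0e+00] | tool offset [-0.001  -0.0013  0.0724] yaw -0.06 q7 0.046
```

View pics/w4.png

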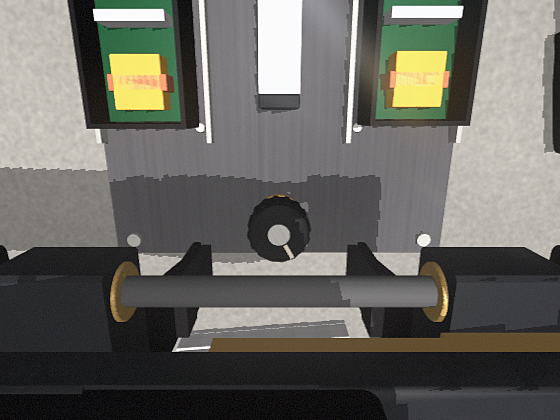

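View pics/s4.png

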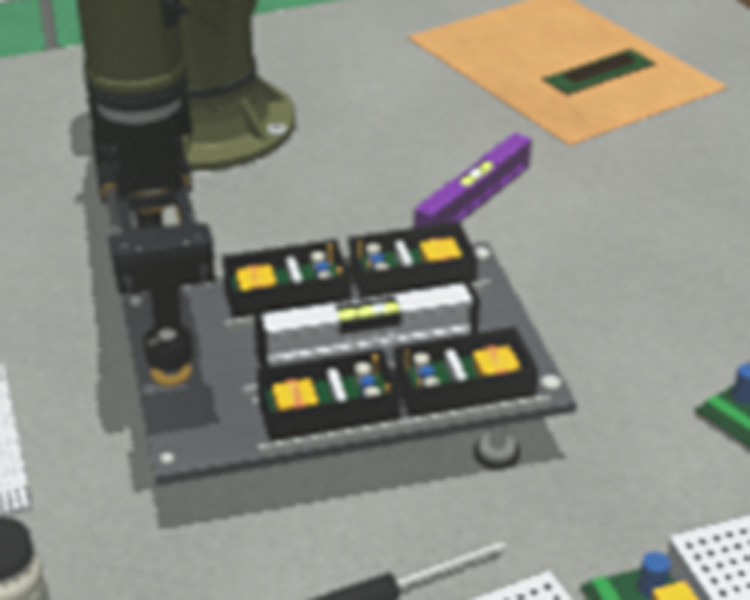

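The knob is centred at pixel (279,235), on the jaws' mid column.

```bash
python3 - <<'E'
from h import *
c=cam('wrist');p=pix2w(c,279,235,.111);print(p)
goal(p[0],p[1],.149,-8)
E
```

```text
[ 0.52682066 -0.18340036  0.111     ]
pos [ 0.5259 -0.1832  0.2222] yhead -8.07 toolz [ 0.0028 -0.0013 -1.    ] | tool offset [-0.      0.0007  0.0732] yaw -0.07 q7 0.046
```

```bash
python3 -m inch '{"offset":[[0,0,0.03],[0,0,0.028],[0,0,0.014],[0,0,0]],"yaw":[0,0,0,0]}'
python3 -m inch '{"offset":[[0,0,0],[0,0,0],[0,0,0],[0,0,0],[0,0,0]],"yaw":[0,0,0,0,0]}' -1 40
```

```text
time: 13.1
position: [0.5247, -0.1835, 0.1482]
tool_rot: [0.755, 0.655, -0.0, -0.0]
contact_force: [-0.5, 0.3, -0.1]
width: 0.801
time: 13.72
position: [0.5252, -0.1839, 0.1486]
tool_rot: [0.756, 0.655, 0.0, 0.001]
contact_force: [0.8, -0.0, 0.5]
width: 0.445
```

```bash
python3 -m inch '{"offset":[[0,0,0],[0,0,0],[0,0,0],[0,0,0],[0,0,0],[0,0,0],[0,0,0],[0,0,0],[0,0,0],[0,0,0],[0,0,0]],"yaw":[9.7,9.7,9.7,9.7,9.7,9.7,9.7,9.7,9.7,9.7,0]}'
python3 -m inch '{"offset":[[0,0,0],[0,0,0]],"yaw":[0,0]}' 0.6
python3 - <<'E'
from h import *
goal(.5505,-.0077,.27,82)
c=cam('wrist');cv2.imwrite('pics/w5.png',c['img'])
c=cam('top');cv2.imwrite('pics/t5.png',cv2.resize(c['img'][170:250,240:360],None,fx=6,fy=6,interpolation=cv2.INTER_CUBIC))
E
```

```text
time: 15.1
position: [0.5239, -0.1818, 0.1486]
tool_rot: [0.991, -0.132, -0.002, -0.001]
contact_force: [-3.9, 4.6, 5.6]
width: 0.452
time: 15.35
position: [0.5247, -0.1839, 0.1481]
tool_rot: [0.991, -0.132, -0.0, 0.0]
contact_force: [0.2, 0.6, -0.2]
width: 0.598
pos [ 0.5247 -0.1839  0.1481] yhead -105.15 toolz [-1.e-04 -4.e-04 -1.e+00] | tool offset [-0.0211 -0.1768 -0.1219] yaw -7.15 q7 -1.626
```

View pics/t5.png

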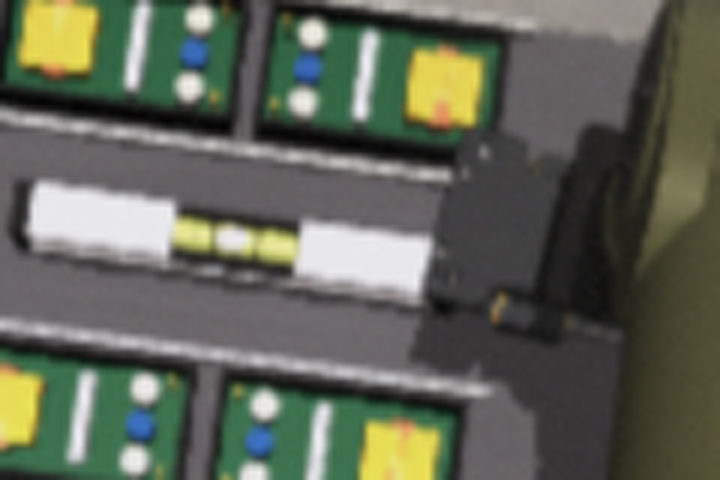

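The top crop shows the bubble within about 1 mm of the vial's middle (233 against 235). Go above the level, jaws lengthwise and fully open, and look closer.

```bash
python3 -m inch '{"offset":[[0,0,-0.04],[0,0,-0.05],[0,0,-0.03],[-0.005,-0.044,0],[-0.005,-0.044,0],[-0.005,-0.044,0],[-0.006,-0.045,0],[0,0,0],[0,0,0],[0,0,0]],"yaw":[0,0,0,0,0,0,0,-7.1,0,0]}' 1
python3 - <<'E'
from h import *
goal(.5505,-.0077,.19,82)
c=cam('wrist');cv2.imwrite('pics/w6.png',c['img'])
E
```

```text
time: 16.7
position: [0.5507, -0.0085, 0.2681]
tool_rot: [0.997, -0.072, -0.0, 0.0]
contact_force: [-0.5, -0.4, 0.1]
width: 0.998
pos [ 0.5507 -0.0085  0.2681] yhead -98.26 toolz [-2.e-04 -4.e-04 -1.e+00] | tool offset [-0.0003 -0.0008  0.0781] yaw -0.26 q7 -1.809
```

View pics/w6.png

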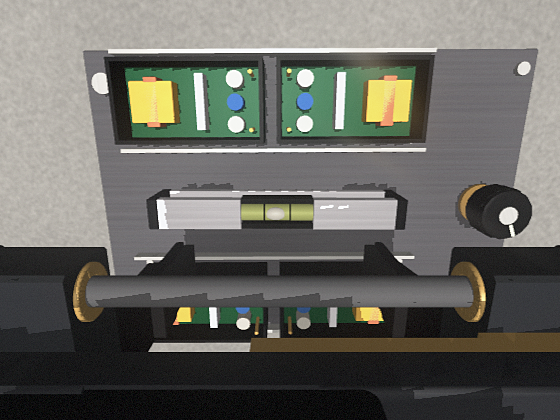

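```bash
python3 bub.py pics/w6.png pics/b6.png 230 190 325 235 8; python3 - <<'E'
from h import *
c=cam('wrist')
a=pix2w(c,277.5,210,.109);print(a.round(4))
goal(a[0],a[1],.19,82)
E
```

```text
[ 0.5543 -0.0076  0.109 ]
pos [ 0.5507 -0.0084  0.2681] yhead -98.22 toolz [-2.e-04 -3.e-04 -1.e+00] | tool offset [ 0.0035 -0.0013  0.0781] yaw -0.22 q7 -1.808
```

View pics/b6.png

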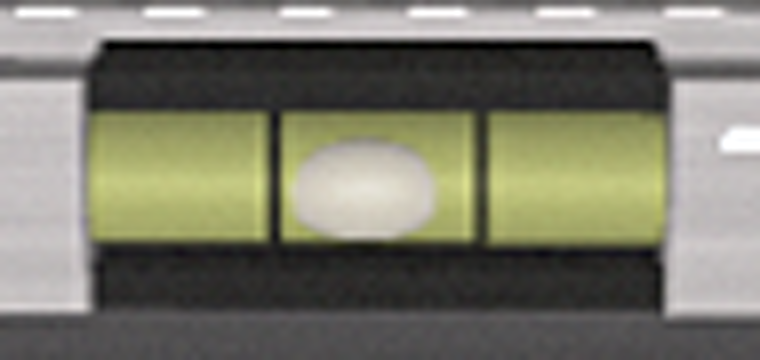

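The bubble is at 364 between lines at 275 and 482, about 1.4 mm off centre, so it is between the lines. Now lower to press, both open fingertips straddling the vial.

```bash
python3 -m inch '{"offset":[[0.001,-0.001,0.04],[0,0,0.03],[0,0,0.011],[0,0,0],[0,0,0]],"yaw":[0,0,0,0,0]}'
python3 -m inch '{"offset":[[0,0,0.002],[0,0,0.001],[0,0,0.001],[0,0,0]],"yaw":[0,0,0,0]}'
```

```text
time: 17.42
position: [0.5527, -0.0066, 0.1886]
tool_rot: [0.998, -0.07, 0.001, 0.0]
contact_force: [-0.9, -0.7, -0.0]
width: 0.998
time: 17.92
position: [0.5518, -0.0065, 0.1832]
tool_rot: [0.998, -0.07, -0.0, 0.0]
contact_force: [0.2, -0.2, 0.1]
width: 1.002
```

```bash
python3 - <<'E'
from h import *
for i in range(3):
    s=st();print(s['position'],np.round(s['contact_force'],2))
    c=cam('wrist')
cv2.imwrite('pics/w7.png',c['img'])
E
```

```text
[ 0.55177286 -0.00652294  0.18318362] [ 0.18 -0.18  0.11]
[ 0.55180422 -0.00651815  0.18320507] [ 0.41 -0.19  0.03]
[ 0.55181616 -0.00651035  0.18322252] [-0.15  0.09  0.07]
```

View pics/w7.png

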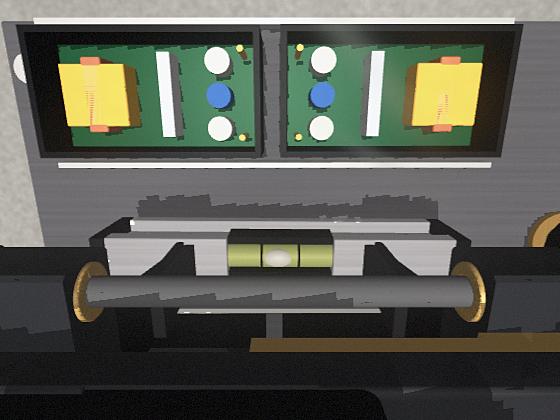

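The fingertips stand over the flat parts either side of the vial (232–332), and the bubble is visible at 278 between the lines. Press in small steps.

```bash
python3 -m inch '{"offset":[[0,0,0.001],[0,0,0.001],[0,0,0]],"yaw":[0,0,0]}'; python3 -m inch '{"offset":[[0,0,0.001],[0,0,0],[0,0,0]],"yaw":[0,0,0]}'
```

```text
time: 18.45
position: [0.5517, -0.0065, 0.1811]
tool_rot: [0.998, -0.07, -0.0, 0.0]
contact_force: [-0.0, -0.8, -0.8]
width: 0.998
time: 18.82
position: [0.5518, -0.0065, 0.1802]
tool_rot: [0.998, -0.07, -0.0, 0.0]
contact_force: [-0.4, 0.0, 0.1]
width: 1.001
```

```bash
python3 -m inch '{"offset":[[0,0,0.001],[0,0,0],[0,0,0]],"yaw":[0,0,0]}'; python3 -m inch '{"offset":[[0,0,0.0005],[0,0,0],[0,0,0]],"yaw":[0,0,0]}'
```

```text
time: 19.2
position: [0.5519, -0.0065, 0.1801]
tool_rot: [0.998, -0.07, 0.0, 0.0]
contact_force: [-2.6, -0.8, 6.3]
width: 0.998
time: 19.58
position: [0.552, -0.0065, 0.1801]
tool_rot: [0.998, -0.07, 0.0, 0.0]
contact_force: [-3.5, -0.5, 8.5]
width: 1.0
```

```bash
python3 -m inch '{"offset":[[-0.0005,0,0.0004],[0,0,0],[0,0,0],[0,0,0],[0,0,0],[0,0,0]],"yaw":[0,0,0,0,0,0]}'
python3 - <<'E'
from h import *
for i in range(6):
    s=st();print(np.round(s['position'],4),np.round(s['contact_force'],2))
    c=cam('wrist')
cv2.imwrite('pics/w8.png',c['img'])
c=cam('top');cv2.imwrite('pics/t8.png',cv2.resize(c['img'][140:280,210:370],None,fx=4,fy=4))
E
python3 bub.py pics/w8.png pics/b8.png 210 215 350 280 5
```

```text
time: 20.32
position: [0.5519, -0.0065, 0.1801]
tool_rot: [0.998, -0.07, 0.001, 0.0]
contact_force: [-3.4, -1.5, 9.9]
width: 1.001
[ 0.5519 -0.0065  0.1801] [-3.39 -1.47  9.93]
[ 0.5519 -0.0065  0.1801] [-2.14 -0.64  8.94]
[ 0.5519 -0.0065  0.1801] [-2.4  -1.04  9.98]
[ 0.5519 -0.0065  0.18  ] [-2.94 -0.87  9.33]
[ 0.5518 -0.0065  0.1801] [-3.3  -0.16  9.99]
[ 0.5518 -0.0065  0.18  ] [-2.71 -0.82  8.62]
```

View pics/b8.png

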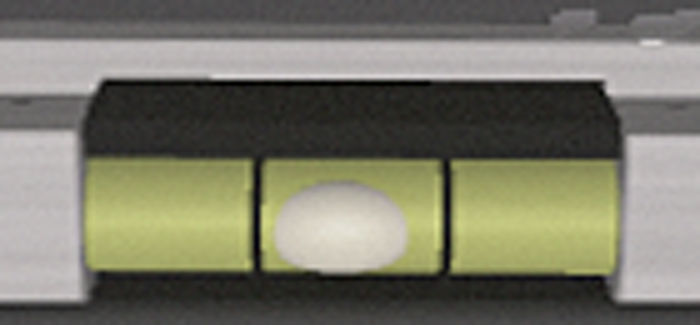

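View pics/w8.png

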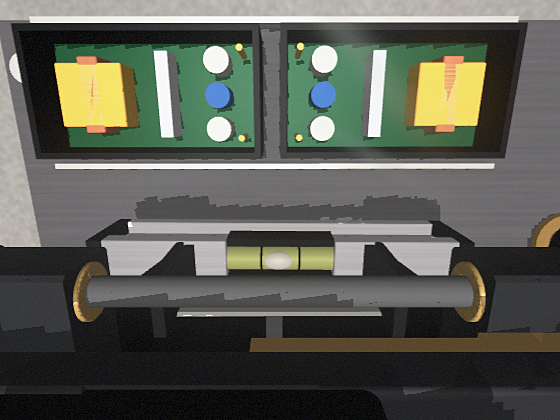

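Under the press the bubble is at 341 between lines at 257 and 447, about 1.2 mm off centre. The press is steady at about 9.5 N. I'm handing in the job.

```bash
python3 - <<'E'
from h import *
s=st();print(s['time'],np.round(s['contact_force'],2));print(robot.finish_job())
E
```

```text
20.675 [-3.13 -1.38  8.17]
the job is handed in; nothing more can be done
None
```

I laid the silver level lengthwise in the middle of the gap, let go of it, and turned the knob 97° clockwise. I handed the job in at about 20.7 s, with the open fingertips still pressing the level on either side of the vial.

- **Bubble:** my last picture, taken under the press, put it about 1.2 mm off centre. It was about 1.4 mm off before pressing. The limit is 3 mm.
- **Press:** the wrist read 8.2 to 10 N downward, so the level bears on the plate with roughly 11 to 13 N including its own weight. There was also a steady sideways force of 2 to 3.5 N, which a 0.5 mm correction only slightly reduced. The tool position stayed still.
- **Position:** the wrist and top pictures showed the level centred between the rails to within a few mm. The two cameras disagreed by about 2 to 4 mm, well inside the tolerance.
- **Other things:** no housing looked displaced in the wrist view. I did not measure the housings or the other bench items after the last move.

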